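# Set the riser tube in its post base to the ring mark

## Task

Set up the riser post: take the tube with the dark turned ring out of the wooden rack and slide it, same end down, into the bore of the bolted post base until the ring is level with the mouth of the bore. The stiff plug in the bore yields to a firm push and keeps the tube where you leave it, so do not push it in past the ring; then let go.

Things in the scene. Friction and masses are not known exactly. Their poses are not given: they have to be found in the camera images.
- tube_center (a point): Centre (half-way up, on the axis) of the ring tube: aluminium, 26 mm outside diameter, 150 mm long, 0.13 kg, with a 10 mm wide dark ring turned round it below the middle. It stands upright, z up, in any one of the rack's sockets, beside an equally long tube and a 110 mm one, both without ring. Pull it straight up. Grip it across the rack, best 20 to 45 mm below its top.
- tube_ring (a point): Centre of the dark ring on the axis of the same tube: 60 mm above its lower end, 15 mm below tube_center, 90 mm below its top end. z axis along the tube, up.
- rack: Wooden rack, 172 x 50 x 35 mm, fixed; origin at the centre of its underside, on the bench. Its three sockets (29 mm wide, 28 mm deep, 55 mm apart) lie in a row along its x axis; fingers that close along its y axis pass clear of the other tubes.
- bore_mouth (a point): Centre of the post base's upper rim, 90 mm above the bench, z up. Dark steel sleeve, 42 mm across, on a round bolted flange 80 mm across; fixed. Bore 30 mm wide, flared to 42 mm over the top 12 mm. The rubber plug inside starts 20 to 28 mm below the rim, slides down under about 10 N, does not spring back, bears the tube's weight, and stops the tube at 74 mm.

How it is judged:
By the outcome, as a careful person would: the job done as asked, in the order asked, and still so for the second after the job is handed in, with the robot touching nothing.
It also fails if it takes over 50 s, if anything falls off the work surface, if the arm or the gripper's body presses on something with over 40 N, if the wrist force passes 120 N, or if a joint passes its speed limit or range.

## Robot

A 6-joint arm with a two-finger parallel gripper is mounted at the origin on a cart in front of the work surface, level with it; the furniture and walls round the work are solid. World frame = base frame: x ahead of the robot, y to its left, z up, the work surface at z = 0. Lengths are in mm, angles in degrees, forces in N, time in s.
With the tool pointing down it reaches from about 350 to 850 mm from the base axis. Payload 8.1 kg.
Tool frame: the origin (TCP) lies at the centre of the arm's flange, where the gripper is bolted on; the fingertips stand 173 mm ahead of it and the grasp point (between the pads) lies 155 mm ahead of it; z points along the fingers, y is the line along which they close (so a half turn about z gives the same grasp; the last joint's range is limited). The gripper opens to 85 mm and grips with 20 to 120 N. Pads are 22 mm wide; open, the fingers measure 114 mm over their backs; the gripper's body (76 mm by 85 mm) begins 54 mm behind the grasp point. The pads swing forward as they close: fully open they stand 13 mm farther back than shut.
Start: joints at [-75.825, 7.471, 85.268, -0, 87.261, -4.893], TCP at [196.035, -567.078, 404.692] pointing down, gripper open.
Joint ranges: [-169.43, 169.43], [-51.17, 129.36], [1.28, 143.12], [-76.62, 256.62], [0, 156.53], [-152.29, 152.29]. Speed limits (degrees/s): [136.94, 136.94, 159.86, 180, 180, 180].

## Interface

Orientations are given as [roll, pitch, yaw] about the fixed x, y, z axes, in that order (R = Rz(yaw) Ry(pitch) Rx(roll)).
In Python, from bench import * gives the robot as it stands.
- The arm moves only by the shell command python3 -m jog 'ROWS' [FORCE]. ROWS is text: rows parted by semicolons, each of 7 numbers parted by spaces: the shift along the tool's x, y, z scaled (see below), then the turn, a rotation vector about the tool's x, y, z scaled (see below), then the closure, from -1 (fully open) to 1 (shut). In form: tx ty tz wx wy wz hand; .... A call has 1 to 5 rows; each row shifts and turns the commanded pose from where the row before left it, along the tool's axes as they then stand; what a row does not reach is not made up. The controller multiplies each number of a shift by 0.1 m and each number of a turn by 60 degrees. A row lasts 1/8 s, in which the tool goes at most 62.5 mm and 10.7 degrees, less where a joint would pass 70% of its speed; a pose out of reach is approached as far as the arm can. A call with a number of a shift or a turn outside -1 to 1 is refused whole. A call with a gripper value outside its range is refused whole. The fingers move at their own pace and stop on an object; FORCE is the grip in N (left out, the last holds). Time passes only in rows, so rows that do not move let the fingers close. It gives the time, the measured TCP pose, the force, the opening and the grip force at its end, in the units of the state.
- sense(): the state, without advancing time (a new reading comes with each control period).
- snapshot(name): name is "side" or "top" or "wrist"; returns a dict with "img" (480x640x3 uint8, red, green, blue), "fx", "fy", "cx", "cy" (pixels), "dist" ([k1, k2, p1, p2, k3] as OpenCV has them; the pictures are not rectified), "extrinsics" (4x4, takes a point from camera to world coordinates). Camera axes: x right, y down, z forward; pixel columns grow to the right and rows downward; lengths in mm; the calibration is good to about 2 mm. A picture is of the moment at which its call begins. There is no depth.
- hand_in(): hands the job in; it is judged then, once.
The state is a dict: "time": time; "joint_pos": joint angles; "qd": joint speeds; "joint_efforts": joint torques, N m; "tool_pos": TCP position; "tcp_rot": TCP orientation; "ft_force": force on the tool from outside, world axes, zero at the start; "wrist_torque": the same for the moment, N m; "finger_gap": finger opening in mm; "grip_force": force on a finger pad.
Only numpy, scipy, OpenCV 4.12 (cv2) and the standard library are available. Lean on these libraries where they do the work, as an engineer would, in place of code of your own. Each camera call takes 0.05 s, during which the arm holds its last target. There are 200 camera calls.

## Working session

There is one attempt and no reset: what is moved stays moved. The work goes in short steps, Python scripts to look and compute and a shell command to move; the robot and the scene stay as the last step left them, time stands still between calls to the robot, and variables do not carry over. Pictures are saved under pics/ and viewed, at most 10 in all, crops included, and the job is handed in when it is done.

```bash
mkdir -p pics; cat > h.py <<'E'
from bench import *
import numpy as np, cv2
def snap(n,f):
    s=snapshot(n); cv2.imwrite('pics/'+f,s['img'][:,:,::-1]); np.save('pics/'+f+'.npy',s,allow_pickle=True); return s
def load(f): return np.load('pics/'+f+'.npy',allow_pickle=True).item()
def ray(s,u,v):
    K=np.array([[s['fx'],0,s['cx']],[0,s['fy'],s['cy']],[0,0,1]])
    p=cv2.undistortPoints(np.array([[[u,v]]],float),K,np.array(s['dist'],float))[0,0]
    E=np.array(s['extrinsics']); d=E[:3,:3]@[p[0],p[1],1]
    return E[:3,3],d/np.linalg.norm(d)
def onz(s,u,v,z):
    o,d=ray(s,u,v); return o+d*(z-o[2])/d[2]
def proj(s,P):
    K=np.array([[s['fx'],0,s['cx']],[0,s['fy'],s['cy']],[0,0,1]])
    E=np.linalg.inv(np.array(s['extrinsics']))
    return cv2.projectPoints(np.array(P,float).reshape(-1,1,3),cv2.Rodrigues(E[:3,:3])[0],E[:3,3],K,np.array(s['dist'],float))[0][:,0]
E
python3 - <<'E'
from h import *
a=snap('side','s0.png');b=snap('top','t0.png')
for s in(a,b): print(np.round(s['extrinsics'],3).tolist(),s['fx'])
print(sense())
E
```

```text
[[0.998, -0.012, 0.054, 448.913], [-0.052, -0.559, 0.828, -424.87], [0.021, -0.829, -0.558, 570.508], [0.0, 0.0, 0.0, 1.0]] 450.20791553588674
[[-0.002, -0.989, 0.149, 359.087], [-1.0, -0.0, -0.017, 288.869], [0.017, -0.149, -0.989, 934.026], [0.0, 0.0, 0.0, 1.0]] 548.6115525241004
{'time': 0.1, 'joint_pos': array([-7.58252470e+01,  7.51002035e+00,  8.53232505e+01,  1.30433612e-03,
        8.72616700e+01, -4.89280866e+00]), 'qd': array([-0.0423562 , -0.00913398, -0.13791201,  0.02615221,  0.0102448 ,
        0.1163538 ]), 'joint_efforts': array([ 2.28032033e-03, -5.70954502e+01, -5.01940942e+01, -1.07418891e-04,
        8.07575852e-03,  8.36852422e-06]), 'tool_pos': array([ 195.98641262, -566.86878042,  403.75500412]), 'tcp_rot': array([-1.79905516e+02, -9.39566999e-03,  1.90674905e+01]), 'ft_force': array([-0.90812433,  0.41386934,  0.22652548]), 'wrist_torque': array([-0.00068717,  0.00754193, -0.0197104 ]), 'grip_force': 0.0, 'finger_gap': 85.0622171092182}
```

View pics/s0.png

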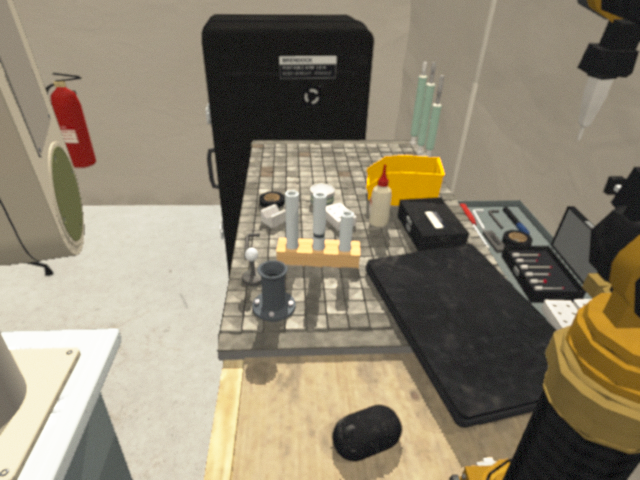

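View pics/t0.png

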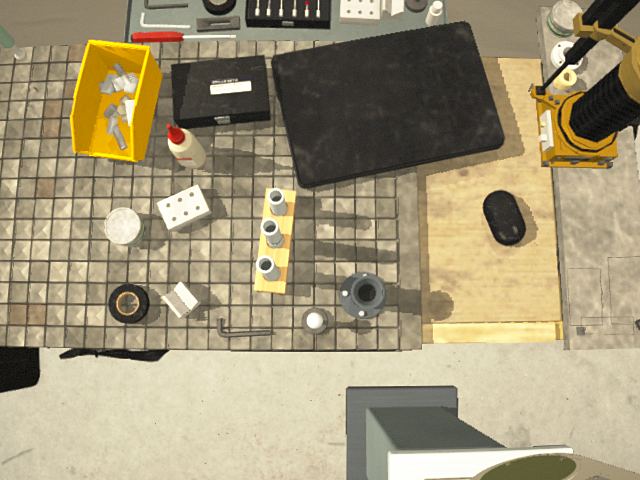

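The side view shows the ring on the middle tube (ring about (319,237)), with the plain long tube at left and the short one at right. The post base is at (273,268) in the side view. In the top view the tube tops are near (277,194), (269,228) and (264,264), and the bore mouth near (367,291).

```bash
python3 - <<'E'
from h import *
t=load('t0.png');s=load('s0.png')
print('tube top',onz(t,269,228,157),'bore',onz(t,367,291,90))
print('ends',onz(t,277,194,117),onz(t,264,264,157))
# rack corners by colour (top face z=35)
hsv=cv2.cvtColor(t['img'],cv2.COLOR_RGB2HSV)
m=cv2.inRange(hsv,(10,80,120),(25,255,255)); m[:,:240]=0;m[:,310:]=0;m[:170]=0;m[310:]=0
c=np.vstack(cv2.findContours(m,0,2)[0]);r=cv2.minAreaRect(c);B=cv2.boxPoints(r);print(r)
for p in B: print(onz(t,*p,35))
for P in [onz(t,269,228,157),onz(t,269,228,157)-[0,0,90],onz(t,367,291,90)]: print(proj(s,P))
big=lambda i,u,v,k:cv2.resize(i['img'][v-k:v+k,u-k:u+k],(400,400),interpolation=2)[:,:,::-1]
cv2.imwrite('pics/c0.png',np.hstack([big(t,269,228,50),big(t,367,291,50)]))
cv2.imwrite('pics/c1.png',np.hstack([big(s,319,220,50),big(s,273,275,50)]))
E
```

```text
tube top [499.81189056 349.63480856 157.        ] bore [413.41598093 202.97406444  90.        ]
ends [559.85446931 341.2113285  117.        ] [447.72538779 356.16525079 157.        ]
((274.7255859375, 240.46949768066406), (32.6877326965332, 104.79951477050781), 6.340191841125488)
[417.56332295 384.76236432  35.        ]
[592.85827594 368.08125168  35.        ]
[586.59496179 313.27698181  35.        ]
[411.68548349 331.50240425  35.        ]
[[316.85628531 195.37421774]]
[[315.88878685 234.24284462]]
[[271.11138559 269.48703188]]
```

View pics/c0.png

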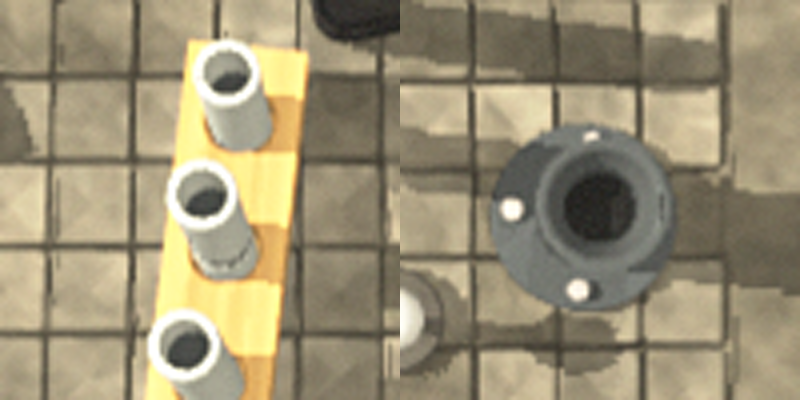

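The tube top is at about (500,349.5), with neighbours 56 mm away as expected (55), and the bore is at about (413,203). The rack's x axis is at about -6.3°. I'll turn to yaw -6 and travel high.

```bash
python3 -m jog '0 0 0 0 0 0.1667 -1; 0 0 0 0 0 0.1667 -1; 0 0 0 0 0 0.085 -1; 0.12 -0.5 0 0 0 0 -1; 0.12 -0.5 0 0 0 0 -1'; python3 -m jog '0.12 -0.55 0 0 0 0 -1; 0.12 -0.55 0 0 0 0 -1; 0.12 -0.55 0 0 0 0 -1; 0.12 -0.55 0 0 0 0 -1; 0.12 -0.55 0 0 0 0 -1'
```

```text
time: 0.72
tool_pos: [230.5, -469.2, 403.7]
tcp_rot: [-179.9, 0.0, -6.1]
ft_force: [1.3, 0.5, -0.4]
finger_gap: 85.2
grip_force: 0.0
time: 1.35
tool_pos: [319.0, -201.2, 404.4]
tcp_rot: [-180.0, -0.0, -6.1]
ft_force: [0.5, 0.4, 0.0]
finger_gap: 85.5
grip_force: 0.0
```

```bash
python3 -m jog '0.122 -0.567 0 0 0 0 -1; 0.122 -0.567 0 0 0 0 -1; 0.122 -0.567 0 0 0 0 -1; 0.122 -0.567 0 0 0 0 -1; 0.122 -0.567 0 0 0 0 -1'; python3 -m jog '0.122 -0.567 0 0 0 0 -1; 0.122 -0.567 0 0 0 0 -1; 0.122 -0.567 0 0 0 0 -1; 0.122 -0.5 0 0 0 0 -1; 0 0 0 0 0 0 -1'
python3 - <<'E'
from h import *
w=snap('wrist','w0.png');print(sense()['tool_pos'],np.round(w['extrinsics'],2).tolist())
print(proj(w,[[500,349.5,157],[413,203,90]]))
E
```

```text
time: 1.98
tool_pos: [409.5, 74.6, 404.6]
tcp_rot: [180.0, -0.0, -6.0]
ft_force: [1.2, -0.4, 0.0]
finger_gap: 85.1
grip_force: 0.0
time: 2.6
tool_pos: [481.2, 289.1, 402.8]
tcp_rot: [179.9, 0.2, -5.8]
ft_force: [-0.4, -0.6, -0.5]
finger_gap: 85.5
grip_force: 0.0
[480.96590848 287.57243509 403.20901731] [[-0.1, -0.95, -0.29, 556.83], [-0.99, 0.1, 0.03, 281.32], [0.0, 0.29, -0.96, 370.66], [0.0, 0.0, 0.0, 1.0]]
[[217.56539781 237.13176302]
 [452.51475177 302.43199457]]
```

View pics/w0.png

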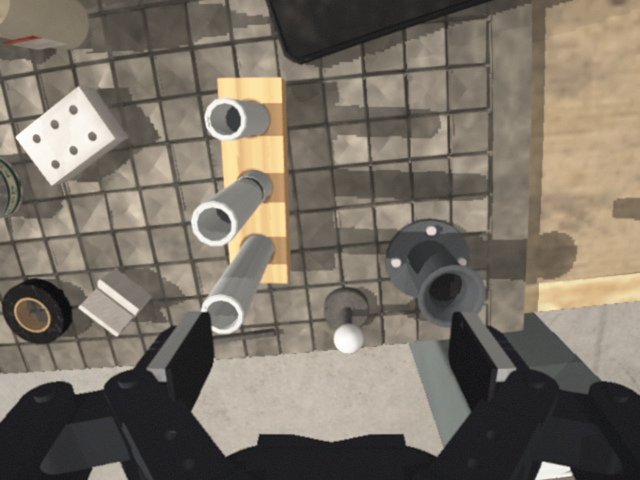

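The wrist view shows the middle tube (ring near (262,182)) with its top centre at about (216,223). The bore rim centre is near (452,296). The rack is parallel to the gripper.

```bash
python3 - <<'E'
from h import *
w=load('w0.png');t=load('t0.png');s=load('s0.png')
def tri(*rs):
    A=sum(np.eye(3)-np.outer(d,d) for o,d in rs);b=sum((np.eye(3)-np.outer(d,d))@o for o,d in rs);return np.linalg.solve(A,b)
print('fx',w['fx'],'tube',onz(w,216,223,157),'bore',onz(w,452,296,90))
print('shortL/longR',onz(w,229,119,117),onz(w,223,314,157))
print('tri tube',tri(ray(w,216,223),ray(t,269,227.5)),'tri bore',tri(ray(w,452,296),ray(t,367.2,291.8)))
h=cv2.cvtColor(w['img'],cv2.COLOR_RGB2HSV);m=cv2.inRange(h,(10,80,120),(25,255,255));m[:,:210]=0;m[:,300:]=0;m[:60]=0;m[300:]=0
r=cv2.minAreaRect(np.vstack(cv2.findContours(m,0,2)[0]));print(r)
for p in cv2.boxPoints(r):print(onz(w,*p,35))
E
```

```text
fx 408.76928325927923 tube [507.98084942 348.89850874 157.        ] bore [418.41752802 203.34964453  90.        ]
shortL/longR [561.75201049 342.25543332 117.        ] [453.56092235 355.03173434 157.        ]
tri tube [503.97392255 352.09550645 142.53672465] tri bore [413.03825426 201.00736003  79.39548832]
((254.0491180419922, 179.9984130859375), (207.98660278320312, 68.3567123413086), 88.12212371826172)
[595.72831057 366.61262802  35.        ]
[591.34649468 313.47126658  35.        ]
[419.04193212 330.32483304  35.        ]
[422.94301019 391.54626434  35.        ]
```

View pics/c1.png

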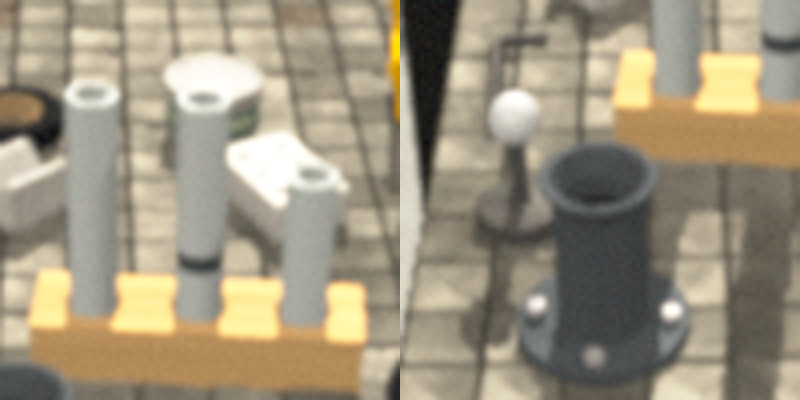

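The side view puts the tube top at about (319.4,195) and the bore at about (273,268). Weighing the three views together gives tube (504.5,349.5) and bore (416,203). I'll move over the tube.

```bash
python3 -m jog '0.085 -0.32 0 0 0 0 -1; 0.085 -0.32 0 0 0 0 -1; 0 0 0.2 0 0 0 -1; 0 0 0.2 0 0 0 -1; 0 0 0 0 0 0 -1'
python3 - <<'E'
from h import *
w=snap('wrist','w1.png');t=snap('top','t1.png');s=snap('side','s1.png');x=sense();print(x['tool_pos'],x['tcp_rot'])
print(proj(w,[504.5,349.5,157]))
cv2.imwrite('pics/c2.png',np.hstack([w['img'][150:450,120:520],cv2.resize(s['img'][100:250,220:420],(400,300),interpolation=2)])[:,:,::-1])
E
```

```text
time: 3.28
tool_pos: [503.8, 346.4, 361.2]
tcp_rot: [179.8, 0.3, -6.1]
ft_force: [-0.7, 0.1, 0.4]
finger_gap: 85.6
grip_force: 0.0
[504.82401439 347.45904075 365.14265819] [-1.79994420e+02 -1.80679659e-02 -6.08006887e+00]
[[322.55098723 287.78584157]]
```

View pics/c2.png

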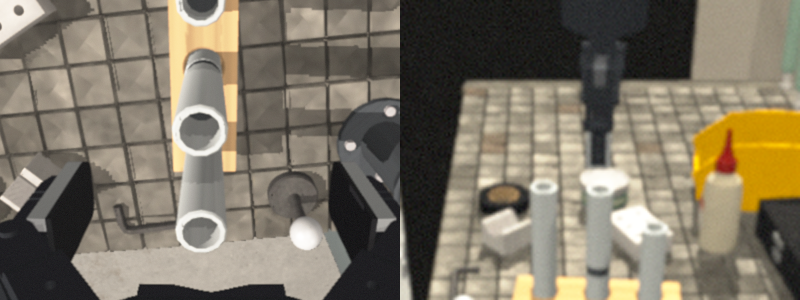

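Wrist view: the tube top is at (322,281), centred between the fingers. In the side view the finger and tube columns agree (519 and 519.5), so I'll descend and grip.

```bash
python3 -m jog '0.01 -0.02 0.2 0 0 0 -1; 0 0 0.25 0 0 0 -1; 0 0 0.25 0 0 0 -1; 0 0 0.12 0 0 0 -1; 0 0 0 0 0 0 -1' && python3 -m jog '0 0 0 0 0 0 1; 0 0 0 0 0 0 1; 0 0 0 0 0 0 1; 0 0 0 0 0 0 1; 0 0 0 0 0 0 1' 60
```

```text
time: 4.05
tool_pos: [505.6, 349.8, 281.3]
tcp_rot: [179.9, 0.1, -6.0]
ft_force: [0.4, 0.7, 0.0]
finger_gap: 85.4
grip_force: 0.0
time: 4.68
tool_pos: [506.3, 350.2, 283.6]
tcp_rot: [-179.9, -0.1, -6.0]
ft_force: [-0.3, 0.5, 5.6]
finger_gap: 24.7
grip_force: 58.8
```

```bash
python3 -m jog '0 0 -0.15 0 0 0 1; 0 0 -0.2 0 0 0 1; 0 0 -0.25 0 0 0 1; 0 0 -0.3 0 0 0 1; 0 0 -0.25 0 0 0 1'; python3 -m jog '-0.15 0.4 0 0 0 0 1; -0.15 0.4 0 0 0 0 1; -0.15 0.3 0 0 0 0 1; -0.15 0.2 0 0 0 0 1; 0 0 0 0 0 0 1'
```

```text
time: 5.3
tool_pos: [505.9, 350.0, 400.5]
tcp_rot: [-180.0, -0.1, -6.0]
ft_force: [-0.3, 0.0, -0.9]
finger_gap: 24.8
grip_force: 59.2
time: 5.92
tool_pos: [431.9, 226.1, 399.2]
tcp_rot: [-180.0, -0.1, -6.1]
ft_force: [1.1, 1.1, -1.4]
finger_gap: 24.6
grip_force: 59.5
```

```bash
python3 -m jog '-0.065 0.12 0 0 0 0 1; -0.065 0.12 0.1 0 0 0 1; 0 0 0 0 0 0 1; 0 0 0 0 0 0 1'
python3 - <<'E'
from h import *
w=snap('wrist','w2.png');t=snap('top','t2.png');s=snap('side','s2.png');x=sense();print(x['tool_pos'],x['tcp_rot'])
cv2.imwrite('pics/c3.png',np.hstack([cv2.resize(w['img'][200:480,180:460],(400,400)),cv2.resize(s['img'][150:350,200:350],(300,400),interpolation=2)])[:,:,::-1])
E
```

```text
time: 6.42
tool_pos: [417.5, 204.8, 388.2]
tcp_rot: [-180.0, -0.0, -6.0]
ft_force: [0.9, -0.2, -1.3]
finger_gap: 24.3
grip_force: 59.5
[417.48639265 204.87953603 388.12948031] [-1.79982390e+02 -2.53527546e-02 -6.01846963e+00]
```

View pics/c3.png

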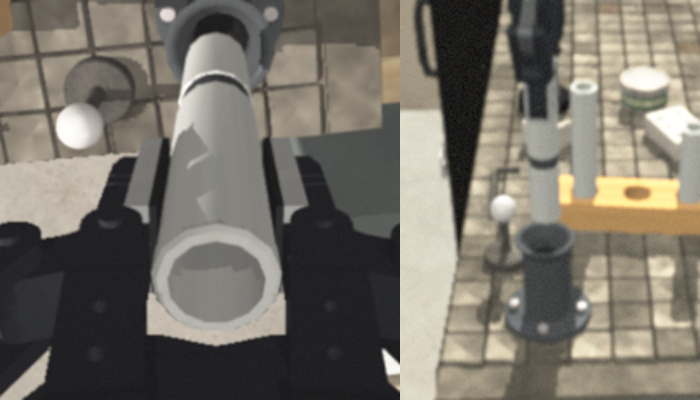

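Side view: the tube bottom is at u≈272.5 and the rim centre at u≈272.7, so x is aligned. Wrist view: the tube is upright between the pads with the rim just below it. I'll correct y by about 1.5 mm and go down gently.

```bash
python3 -m jog '0 0.015 0.1 0 0 0 1; 0 0 0.1 0 0 0 1; 0 0 0.06 0 0 0 1; 0 0 0.06 0 0 0 1; 0 0 0 0 0 0 1';python3 -m jog '0 0 0.04 0 0 0 1; 0 0 0 0 0 0 1'
```

```text
time: 7.2
tool_pos: [416.9, 203.0, 355.0]
tcp_rot: [180.0, 0.1, -6.0]
ft_force: [-0.2, 0.8, -1.9]
finger_gap: 24.9
grip_force: 59.5
time: 7.45
tool_pos: [417.0, 203.0, 351.6]
tcp_rot: [180.0, 0.0, -6.0]
ft_force: [-0.1, -0.5, -1.2]
finger_gap: 24.8
grip_force: 59.5
```

```bash
python3 -m jog '0 0 0.04 0 0 0 1; 0 0 0 0 0 0 1';python3 -m jog '0 0 0.04 0 0 0 1; 0 0 0 0 0 0 1';python3 -m jog '0 0 0.04 0 0 0 1; 0 0 0.04 0 0 0 1; 0 0 0 0 0 0 1'
```

```text
time: 7.7
tool_pos: [416.9, 203.0, 347.3]
tcp_rot: [180.0, 0.0, -6.0]
ft_force: [-0.7, 0.0, -0.9]
finger_gap: 24.5
grip_force: 59.5
time: 7.95
tool_pos: [417.2, 203.1, 344.1]
tcp_rot: [-180.0, -0.0, -6.0]
ft_force: [0.7, 0.4, 1.3]
finger_gap: 24.6
grip_force: 60.2
time: 8.32
tool_pos: [417.3, 203.1, 336.4]
tcp_rot: [-180.0, -0.1, -6.0]
ft_force: [-0.6, -0.2, 4.1]
finger_gap: 24.8
grip_force: 60.3
```

```bash
python3 -m jog '0 0 0.05 0 0 0 1; 0 0 0.05 0 0 0 1; 0 0 0.05 0 0 0 1; 0 0 0.03 0 0 0 1; 0 0 0 0 0 0 1' 90
python3 - <<'E'
from h import *
w=snap('wrist','w3.png');t=snap('top','t3.png');s=snap('side','s3.png');x=sense();print(x['tool_pos'],x['ft_force'])
cv2.imwrite('pics/c4.png',np.hstack([cv2.resize(w['img'][180:380,220:420],(400,400),interpolation=2),cv2.resize(s['img'][215:315,235:310],(300,400),interpolation=2)])[:,:,::-1])
E
```

```text
time: 8.95
tool_pos: [417.3, 203.1, 318.3]
tcp_rot: [-180.0, -0.1, -6.0]
ft_force: [0.4, -0.7, 4.6]
finger_gap: 24.3
grip_force: 87.8
[417.30636215 203.16151773 318.33750112] [-0.68877787  0.64186439  4.69546307]
```

View pics/c4.png

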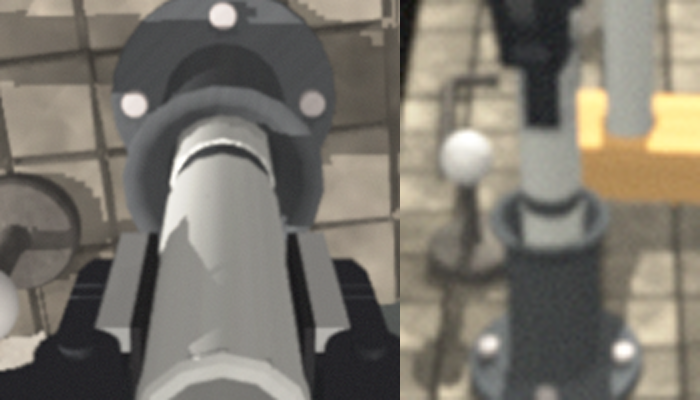

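Side crop: the ring's front arc is at about v=267, just above the front rim edge (about v=277), and the tube is centred in the mouth. Next I'll turn this into heights.

```bash
python3 - <<'E'
from h import *
s=load('s3.png');g=cv2.cvtColor(s['img'],cv2.COLOR_RGB2GRAY)
for u in(272,273,274): print(u,list(zip(range(258,282),g[258:282,u])) if u==273 else g[258:282,u])
def ony(u,v,y):
    o,d=ray(s,u,v);return o+d*(y-o[1])/d[1]
for v in range(260,280,2): print(v,'tube',ony(273,v,190).round(1)[[0,2]],'rim front',ony(273,v,182).round(1)[2])
b=h=None
E
```

```text
272 [166 162 164 163 162 163 150 119  81  66  80 115 144 163 166 167 169 157
 129  97  72  57  57  59]
273 [(258, np.uint8(165)), (259, np.uint8(163)), (260, np.uint8(162)), (261, np.uint8(163)), (262, np.uint8(163)), (263, np.uint8(161)), (264, np.uint8(149)), (265, np.uint8(115)), (266, np.uint8(78)), (267, np.uint8(65)), (268, np.uint8(79)), (269, np.uint8(113)), (270, np.uint8(149)), (271, np.uint8(162)), (272, np.uint8(162)), (273, np.uint8(165)), (274, np.uint8(163)), (275, np.uint8(153)), (276, np.uint8(128)), (277, np.uint8(99)), (278, np.uint8(71)), (279, np.uint8(58)), (280, np.uint8(52)), (281, np.uint8(61))]
274 [157 161 159 159 159 156 141 108  77  64  83 119 144 159 163 161 162 155
 124  95  69  57  58  59]
260 tube [418. 120.] rim front 125.8
262 tube [417.9 115.8] rim front 121.7
264 tube [417.7 111.6] rim front 117.5
266 tube [417.6 107.3] rim front 113.3
268 tube [417.5 103.1] rim front 109.1
270 tube [417.3  98.8] rim front 104.9
272 tube [417.2  94.4] rim front 100.6
274 tube [417.1  90.1] rim front 96.4
276 tube [416.9  85.7] rim front 92.0
278 tube [416.8  81.3] rim front 87.7
```

```bash
python3 -m jog '0 0 0.05 0 0 0 1; 0 0 0.05 0 0 0 1; 0 0 0.01 0 0 0 1; 0 0 0 0 0 0 1'
python3 - <<'E'
from h import *
w=snap('wrist','w4.png');t=snap('top','t4.png');s=snap('side','s4.png');x=sense();print(x['tool_pos'],x['ft_force'])
g=cv2.cvtColor(s['img'],cv2.COLOR_RGB2GRAY)
print(list(zip(range(262,282),g[262:282,272:275].mean(1).round())))
cv2.imwrite('pics/c5.png',np.hstack([cv2.resize(w['img'][200:300,270:370],(400,400),interpolation=2),cv2.resize(s['img'][230:305,235:310],(400,400),interpolation=2)])[:,:,::-1])
E
```

```text
time: 9.6
tool_pos: [417.3, 203.2, 307.4]
tcp_rot: [-180.0, -0.1, -6.0]
ft_force: [-1.3, -0.1, 7.2]
finger_gap: 24.1
grip_force: 87.8
[417.32020176 203.17602658 307.41178355] [-1.00426011 -0.03253195  6.8664577 ]
[(262, np.float64(163.0)), (263, np.float64(162.0)), (264, np.float64(163.0)), (265, np.float64(163.0)), (266, np.float64(164.0)), (267, np.float64(162.0)), (268, np.float64(161.0)), (269, np.float64(149.0)), (270, np.float64(116.0)), (271, np.float64(78.0)), (272, np.float64(66.0)), (273, np.float64(77.0)), (274, np.float64(108.0)), (275, np.float64(132.0)), (276, np.float64(126.0)), (277, np.float64(96.0)), (278, np.float64(68.0)), (279, np.float64(57.0)), (280, np.float64(57.0)), (281, np.float64(60.0))]
```

View pics/c5.png

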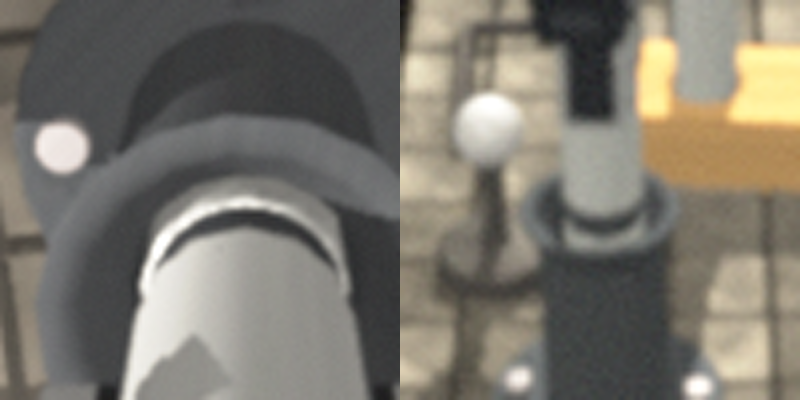

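Ring centre is now at v≈272.0, about z≈94, against the rim's front lip at v≈276.7. I'll cross-check this height with the earlier side pictures before the last push.

```bash
python3 - <<'E'
from h import *
def ony(s,u,v,y):
    o,d=ray(s,u,v);return (o+d*(y-o[1])/d[1]).round(1)
def ringv(s,u,a,b):
    g=cv2.cvtColor(s['img'],cv2.COLOR_RGB2GRAY)[a:b,u-1:u+2].mean(1)
    wt=np.clip(np.percentile(g,70)-15-g,0,None);return (wt*np.arange(a,b)).sum()/wt.sum()
for f,u,a,b,y,tz in [('s0.png',319,226,246,336.5,None),('s1.png',319,226,246,336.5,None),('s2.png',271,220,240,190.2,388.1),('s3.png',273,259,274,190.2,318.3),('s4.png',273,264,275,190.2,307.4)]:
    s=load(f);v=ringv(s,u,a,b);P=ony(s,u,v,y);print(f,round(v,2),P,'tcp-z',tz and tz-P[2])
s=load('s2.png');print(cv2.cvtColor(s['img'],cv2.COLOR_RGB2GRAY)[222:275,271:274].mean(1).round().astype(int).tolist())
for v in range(255,275,3): print(v,ony(s,272,v,190.2)[2],end=' ')
E
```

```text
s0.png 236.08 [505.4 336.5  71. ] tcp-z None
s1.png 236.1 [505.4 336.5  71. ] tcp-z None
s2.png 231.92 [416.6 190.2 176.1] tcp-z 212.00000000000003
s3.png 266.99 [417.5 190.2 105.1] tcp-z 213.20000000000002
s4.png 272.06 [417.2 190.2  94.2] tcp-z 213.2
[162, 159, 161, 162, 161, 160, 156, 134, 99, 70, 64, 71, 105, 142, 163, 165, 163, 165, 164, 164, 164, 165, 165, 165, 163, 163, 165, 163, 165, 165, 165, 166, 166, 167, 166, 166, 166, 165, 159, 140, 107, 86, 81, 79, 79, 77, 75, 69, 67, 62, 58, 53, 45]
255 130.2 258 124.0 261 117.7 264 111.4 267 105.1 270 98.6 273 92.2
```

```bash
python3 - <<'E'
from h import *
def ony(s,u,v,y):
    o,d=ray(s,u,v);return (o+d*(y-o[1])/d[1]).round(1)
s=load('s0.png')
for u in (304,332): print(u,s['img'][232:272,u-1:u+2].mean(1).round().astype(int)[:,0:1].ravel().tolist())
for v in (238,242,248,250,252,254,262,264,266): print(v,ony(s,305,v,326)[2],ony(s,305,v,376)[2])
# bore: rear lip, front lip, in s0 at u=272
print(s['img'][255:285,271:274].mean((1,2)).round().astype(int).tolist())
for P in [[416.5,203.5-21,90],[416.5,203.5+21,90],[416.5-21,203.5,90],[416.5+21,203.5,90],[416.5,203.5-40,0]]: print(proj(s,P).round(1))
print(s['img'][268,255:292].mean(1).round().astype(int).tolist())
print(s['img'][305:325,271:274].mean((1,2)).round().astype(int).tolist())
E
```

```text
304 [216, 219, 216, 211, 209, 206, 236, 255, 255, 255, 254, 254, 254, 254, 254, 254, 254, 255, 255, 255, 252, 222, 189, 182, 181, 175, 177, 176, 177, 176, 176, 177, 170, 151, 123, 108, 102, 103, 106, 104]
332 [174, 189, 194, 199, 195, 182, 178, 229, 255, 255, 255, 255, 254, 254, 254, 255, 255, 254, 255, 255, 255, 255, 236, 197, 179, 181, 179, 176, 179, 178, 178, 176, 175, 175, 170, 156, 148, 147, 145, 139]
238 73.7 40.6
242 64.0 30.3
248 49.3 14.6
250 44.4 9.4
252 39.4 4.0
254 34.4 -1.3
262 14.0 -23.1
264 8.8 -28.6
266 3.6 -34.1
[195, 169, 140, 132, 135, 125, 106, 88, 80, 80, 78, 80, 76, 76, 69, 66, 62, 63, 55, 43, 56, 81, 93, 83, 64, 57, 61, 62, 62, 64]
[[272.6 276.8]]
[[273.2 262.1]]
[[260.8 269.5]]
[[284.9 269.1]]
[[273.9 323.1]]
[126, 138, 135, 130, 124, 106, 88, 80, 76, 73, 74, 72, 74, 72, 75, 74, 77, 74, 75, 75, 71, 75, 76, 74, 76, 74, 78, 71, 82, 95, 114, 124, 115, 110, 109, 112, 108]
[66, 65, 66, 68, 67, 75, 98, 129, 146, 144, 131, 109, 89, 77, 72, 68, 74, 83, 89, 90]
```

```bash
python3 - <<'E'
from h import *
for f,tz in(('w2.png',388.1),('w3.png',318.3),('w4.png',307.4)):
    s=load(f);P=proj(s,[[417.3+13*.995,203.2-13*.1,z] for z in(90,95,100,tz-216.2,tz-213.2)]+[[417.3+r,203.2-r*.1,90] for r in (15,19,21)]).round(1)
    print(f,P.tolist());u=int(P[0,0]);g=s['img'][:,u-1:u+2].mean((1,2)).round().astype(int);print(u,[(i,g[i]) for i in range(205,265,1)] if f!='w3.png' else g[215:265].tolist())
E
```

```text
w2.png [[333.5, 215.4], [333.6, 217.2], [333.6, 219.0], [334.4, 255.2], [334.5, 257.2], [333.5, 212.4], [333.5, 206.5], [333.5, 203.5]]
333 [(205, np.int64(76)), (206, np.int64(74)), (207, np.int64(71)), (208, np.int64(61)), (209, np.int64(48)), (210, np.int64(33)), (211, np.int64(32)), (212, np.int64(31)), (213, np.int64(29)), (214, np.int64(29)), (215, np.int64(31)), (216, np.int64(30)), (217, np.int64(30)), (218, np.int64(29)), (219, np.int64(28)), (220, np.int64(28)), (221, np.int64(33)), (222, np.int64(62)), (223, np.int64(108)), (224, np.int64(138)), (225, np.int64(144)), (226, np.int64(145)), (227, np.int64(143)), (228, np.int64(142)), (229, np.int64(141)), (230, np.int64(141)), (231, np.int64(141)), (232, np.int64(141)), (233, np.int64(138)), (234, np.int64(139)), (235, np.int64(138)), (236, np.int64(137)), (237, np.int64(138)), (238, np.int64(137)), (239, np.int64(136)), (240, np.int64(135)), (241, np.int64(135)), (242, np.int64(135)), (243, np.int64(134)), (244, np.int64(135)), (245, np.int64(134)), (246, np.int64(134)), (247, np.int64(132)), (248, np.int64(144)), (249, np.
[... 1435 characters left out ...]
116)), (233, np.int64(114)), (234, np.int64(112)), (235, np.int64(110)), (236, np.int64(107)), (237, np.int64(104)), (238, np.int64(96)), (239, np.int64(87)), (240, np.int64(84)), (241, np.int64(81)), (242, np.int64(80)), (243, np.int64(88)), (244, np.int64(107)), (245, np.int64(122)), (246, np.int64(126)), (247, np.int64(137)), (248, np.int64(157)), (249, np.int64(206)), (250, np.int64(234)), (251, np.int64(205)), (252, np.int64(112)), (253, np.int64(58)), (254, np.int64(57)), (255, np.int64(63)), (256, np.int64(91)), (257, np.int64(131)), (258, np.int64(157)), (259, np.int64(162)), (260, np.int64(160)), (261, np.int64(160)), (262, np.int64(161)), (263, np.int64(160)), (264, np.int64(159))]
```

The mouth has a thicker lip than I assumed, and its inner edge is at v≈276.0. That makes the estimates agree: the ring is about 1 to 1.5 mm above the rim. One last small push, then release.

```bash
python3 -m jog '0 0 0.012 0 0 0 1; 0 0 0 0 0 0 1; 0 0 0 0 0 0 1'; python3 -m jog '0 0 0 0 0 0 -1; 0 0 0 0 0 0 -1; 0 0 0 0 0 0 -1; 0 0 0 0 0 0 -1; 0 0 0 0 0 0 -1'
```

```text
time: 10.12
tool_pos: [417.4, 203.1, 306.4]
tcp_rot: [-180.0, -0.1, -6.0]
ft_force: [-1.7, -0.8, 7.5]
finger_gap: 24.4
grip_force: 87.8
time: 10.75
tool_pos: [417.0, 203.0, 305.4]
tcp_rot: [180.0, 0.0, -6.0]
ft_force: [0.5, 0.3, 0.7]
finger_gap: 85.3
grip_force: 0.0
```

```bash
python3 -m jog '0 0 -0.2 0 0 0 -1; 0 0 -0.4 0 0 0 -1; 0 0 -0.4 0 0 0 -1; 0 0 -0.4 0 0 0 -1; 0 0 0 0 0 0 -1'
python3 - <<'E'
from h import *
t=snap('top','t5.png');s=snap('side','s5.png');print(sense()['tool_pos'])
print(s['img'][262:282,272:275].mean((1,2)).round().astype(int).tolist())
cv2.imwrite('pics/c6.png',cv2.resize(s['img'][205:305,215:335],(720,600),interpolation=2)[:,:,::-1])
E
```

```text
time: 11.38
tool_pos: [417.8, 203.3, 449.6]
tcp_rot: [-179.8, -0.4, -6.0]
ft_force: [0.3, 0.7, 0.1]
finger_gap: 84.9
grip_force: 0.0
[417.08039172 203.0575665  445.47181985]
[161, 158, 160, 162, 162, 160, 161, 152, 127, 93, 66, 68, 99, 133, 131, 97, 70, 56, 58, 60]
```

View pics/c6.png

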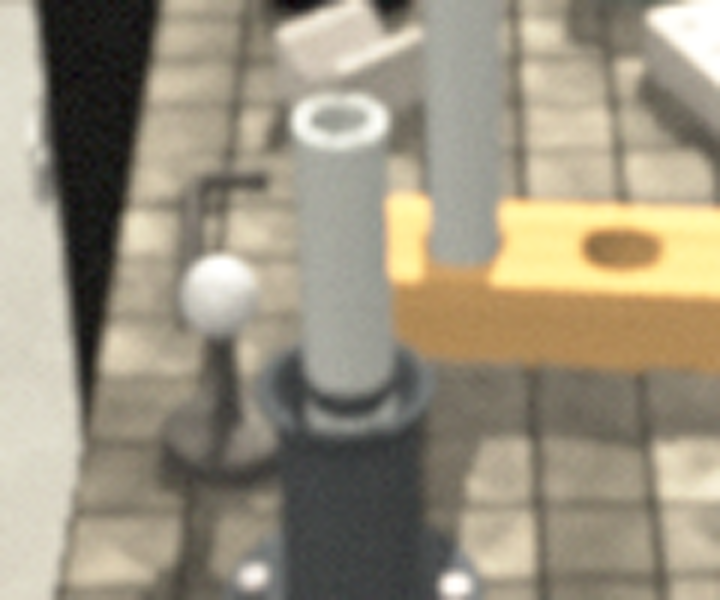

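The ring tube stands upright and centred, and the ring's front arc is at v≈272.4, just above the lip. I'll check the tube top (it should be 90 mm above the rim) with the side and top views together.

```bash
python3 - <<'E'
from h import *
def tri(*rs):
    A=sum(np.eye(3)-np.outer(d,d) for o,d in rs);b=sum((np.eye(3)-np.outer(d,d))@o for o,d in rs);return np.linalg.solve(A,b).round(1)
S0,T0,S5,T5=[load(f+'.png') for f in('s0','t0','s5','t5')]
def blob(i,u,v,k,lo):
    g=cv2.cvtColor(i['img'],cv2.COLOR_RGB2GRAY)[v-k:v+k,u-k:u+k];n=8
    g=cv2.resize(g,None,fx=n,fy=n,interpolation=cv2.INTER_CUBIC);c=max(cv2.findContours((g>lo).astype(np.uint8),0,1)[0],key=cv2.contourArea)
    e=cv2.fitEllipse(c);return (e[0][0]/n+u-k-.44,e[0][1]/n+v-k-.44),(e[1][0]/n,e[1][1]/n)
pt=proj(T5,[417,203.2,180])[0].astype(int);print(pt,T5['img'][pt[1]-12:pt[1]+12:2,pt[0]-14:pt[0]+14:2].mean(2).astype(int).tolist())
for lo in(195,205,215):
    r=[blob(S0,319,195,10,lo),blob(T0,269,227,13,lo),blob(S5,272,225,12,lo)]
    print(lo,np.round([list(a)+list(b) for a,b in r],1).tolist(),'rack top',tri(ray(S0,*r[0][0]),ray(T0,*r[1][0])))
print('rim',tri(ray(S0,273,270.0),ray(T0,367.2,291.8)))
for v in(224.5,225.2): print('ztop at y203.2',[(lambda o,d:(o+d*(203.2-o[1])/d[1]).round(1))(*ray(S5,271.7,v))])
E
```

```text
[373 284] [[98, 96, 96, 97, 105, 172, 212, 217, 179, 201, 232, 231, 223, 225], [98, 98, 94, 97, 101, 144, 209, 218, 197, 184, 226, 236, 225, 223], [96, 94, 95, 96, 99, 121, 200, 218, 210, 177, 215, 235, 227, 224], [94, 97, 96, 96, 96, 112, 175, 218, 213, 178, 191, 232, 232, 224], [94, 99, 92, 93, 95, 98, 143, 215, 215, 191, 184, 223, 234, 226], [95, 98, 95, 97, 95, 96, 122, 200, 214, 208, 176, 213, 233, 228], [98, 95, 96, 94, 93, 95, 106, 174, 216, 206, 179, 191, 230, 233], [98, 95, 95, 99, 95, 95, 102, 141, 212, 209, 186, 179, 220, 235], [97, 90, 97, 91, 95, 94, 96, 123, 201, 212, 199, 179, 205, 234], [96, 93, 96, 94, 96, 93, 94, 110, 185, 212, 204, 179, 189, 228], [137, 91, 97, 97, 96, 94, 95, 101, 149, 212, 203, 180, 178, 219], [170, 93, 95, 97, 97, 95, 97, 95, 119, 201, 200, 191, 180, 203]]
195 [[319.5, 190.5, 14.5, 20.2], [269.5, 225.3, 23.5, 28.0], [271.0, 224.8, 9.4, 16.3]] rack top [503.2 348.2 167.9]
205 [[319.6, 190.5, 14.1, 20.0], [269.7, 225.3, 22.6, 27.9], [271.0, 224.7, 8.4, 15.1]] rack top [503.2 347.8 168.3]
215 [[319.7, 190.3, 13.7, 19.8], [269.9, 225.4, 22.0, 27.7], [271.0, 224.7, 7.9, 14.7]] rack top [503.2 347.6 168.6]
rim [414.5 202.7  88.7]
ztop at y203.2 [array([417.5, 203.2, 182.1])]
ztop at y203.2 [array([417.5, 203.2, 180.7])]
```

The estimates put the ring within about 2 mm of the rim: 90.2 from the arm's travel, about 92 from the side view and about 88 from the wrist view. Nothing is touching the tube, so I'm handing in.

```bash
python3 -c "
from bench import *
print(hand_in())"
```

```text
the job is handed in; nothing more can be done
None
```

The ring tube is out of the rack and stands in the post base, same end down, with the ring level with the mouth to within about 2 mm by my estimates; the gripper has let go and backed clear, and the job is handed in.

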